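Press the grinding slab under its leaf spring

ROBOT

A 6-joint arm with a two-finger parallel gripper is mounted at the origin on the work surface. World frame = base frame: x ahead of the robot, y to its left, z up, the work surface at z = 0. Lengths are in mm, angles in rad, forces in N, time in s.
With the tool pointing down it reaches from about 275 to 750 mm from the base axis. Payload 10.2 kg.
Tool frame: the origin (TCP) lies midway between the tips of the shut fingers; the grasp point (between the pads) lies 19 mm behind it; z points along the fingers, y is the direction in which the jaws open and shut (so a half turn about z gives the same grasp; the last joint's range is limited). The gripper opens to 88 mm and grips with 3 to 60 N. Pads are 18 mm wide; open, the fingers measure 123 mm over their backs; the gripper's body (75 mm by 187 mm) begins 45 mm behind the grasp point.
Start: joints at [0.886, 0.313, 1.498, -0, 1.331, -0.223], TCP at [233.932, 470.007, 238.72] pointing down, gripper open.
Joint ranges: [-2.94, 2.94], [-0.97, 2.17], [0.19, 2.56], [-1.23, 4.37], [0.02, 3.11], [-2.88, 2.88]. Speed limits (rad/s): [2.39, 2.39, 3.01, 3.14, 3.14, 3.14].

INTERFACE

Orientations are given as a unit quaternion [w, x, y, z].
In Python, from rig import * gives the robot as it stands.
- The arm moves only by the tool jog_arm, never from a script. Its argument "increments" is a list that holds one entry, the list of rows, each a list of 5 numbers: the shift along the tool's x, y, z in m, then the turn about the tool's z in degrees, then the finger opening in m, from 0 to 0.0881. A call has 1 to 20 rows; each row is the pose to reach, as a shift and turn from the pose measured when the call began, along the tool's axes at that moment; what a row does not reach only later rows make up. A row lasts 1/8 s, in which the tool goes at most 62.5 mm and 10.7 degrees, less where a joint would pass 70% of its speed; a pose out of reach is approached as far as the arm can. A call with a gripper value outside its range is refused whole. The fingers move at their own pace and stop on an object; "force" is the grip in N (left out, the last holds). Time passes only in rows, so rows that repeat a pose let the fingers close. It gives the time, the measured TCP pose, the force and the opening at its end, in the units of the state.
- get_obs(): the state, without advancing time (a new reading comes with each control period).
- get_image(name): name is "side" or "top"; returns a dict with "image" (400x640x3 uint8, red, green, blue), "fovy" (degrees; the focal length in pixels is half the picture's height over the tangent of half this angle, whatever the lens; pixels are square), "cx", "cy" (the principal point, pixels), "cam_to_world" (4x4, takes a point from camera to world coordinates). Camera axes: x right, y down, z forward; pixel columns grow to the right and rows downward; lengths in mm; the calibration is good to about 2 mm. A picture is of the moment at which its call begins. There is no depth.
- sign_off(): hands the job in, once; it reports no verdict.
Trained networks look in a picture, given as the dict that the camera call returned (one of the last four; its "shot" number tells which), for a name from the list of things; names that differ only in an ending like _2 or _b are one class to them, and where a whole thing is asked for, a point or a joint stands for the part that bears it (a point fixed in the world has none). Each returns a list of dicts, best first, with "score" (0 to 1); they miss things now and then, are a little off and sometimes report something else, mostly with a low value. They report only what shows in the picture. A call takes as long as a camera call. They do not tell look-alikes from the thing itself.
- cut_out(target, picture): "region" (400x640 bool, what is visible of it) and "extent" ([left, top, width, height] in pixels, round what is visible of it).
- tip_of(target, picture): "uv" ([column, row] in pixels: a listed point, or the origin of a listed thing).
The state is a dict: "t": time; "q": joint angles; "dq": joint speeds; "tau": joint torques, N m; "tool_pos": TCP position; "tool_rot": TCP orientation; "wrist_force": force on the tool from outside, world axes, zero at the start; "torque": the same for the moment, N m; "grip_width": finger opening in mm.
Only numpy, scipy, OpenCV 4.12 (cv2) and the standard library are available. Lean on these libraries where they do the work, as an engineer would, in place of code of your own. Each camera call takes 0.05 s, during which the arm holds its last target. There are 200 camera calls.

TASK

The dark stone grinding slab lies on the sprung bed of its plywood holder, just short of the steel leaf spring. Put the closed fingertips in the slab's hollow, press the slab firmly down, nearly as far as its bed will go, and, keeping it down, push it along the channel so that its plain front end passes under the leaf spring and comes fully home against the end block. Then let go and move clear, so that the leaf spring holds the slab down. Do not lift the slab, and leave the jar, the dish and the cork block where they are.

Things in the scene. Friction and masses are not known exactly. Their poses are not given: they have to be found in the camera images.
- holder: Fixed plywood holder, 278 x 126 mm, a straight channel open above. Origin on the table on the channel's centre line; x along the channel, the way the slab is pushed; y across; z up. Base x = -150 to 128 mm. Side rails to x = 100 mm, 30 mm high, 15 mm thick, inner faces at y = +-47 mm. A sprung bed (bed) lies between them, an end block (stop) closes the channel.
- bed (a joint): Sprung bed under the slab: grey plate with slippery runners, 88 mm wide, x = -140 to 98 mm in the holder. Moves straight down, always level. Value in m: 0 up (its top 22 mm above the table), 0.009 fully down. Springs push up with 8 N at 0, 1.1 N more per mm, 18 N fully down; the slab's weight (3.5 to 5.5 N) acts against them.
- leaf (a joint): Steel leaf spring, 44 mm wide over mid-channel, hinged at its root on the end block (holder x = 112 mm, 49 mm high). Value in rad: 0 hanging free, grows as it is raised (0.1 raises the heel 5 mm). It slopes down towards -x to a heel at x = 58 mm, 31 mm high, then turns up to the tip. Presses with 4 N at the heel, 0.8 N more per mm raised. It reads about 0.13 once it holds the slab.
- leaf_tip (a point): Lower front edge of the leaf's blunt upturned tip (4 mm thick, 6 mm high), mid-width; hanging free it is at x = 41 mm, y = 0, 38.5 mm above the table in the holder's frame. A slab top higher than this butts against it and jams (do not force it); pressed 7 to 9 mm down it slides under easily (under 20 N) and raises the leaf.
- slab: Loose dark slate slab, 150 mm long (x), 90 wide (y), 21 thick, 0.36 to 0.56 kg. Origin: centre of its underside; x towards its plain front end, as the holder's x. Lies on the bed, 2 mm play at each side. The front 62 mm (x = 13 to 75) is plain and goes under the leaf, behind it is the hollow. Origin at holder x = -63 to -41 mm at the start, +25 mm fully home.
- slab_well (a point): Centre of the flat floor of the slab's hollow, 25 mm behind the slab's origin (towards -x), 14 mm above its underside. The hollow is 76 mm long (38 mm either way in x), 72 mm wide, 7 mm deep, with upright walls; pushing on its front wall moves the slab forward.
- jar: Loose closed glass jar with a white cap, 52 mm across and 68 mm tall, standing beside the holder. Origin at the centre of its underside. Leave it.
- dish: Loose small white porcelain bowl, 72 mm across and 26 mm tall, standing beside the holder. Origin at the centre of its underside. Leave it.
- sander: Loose cork block, 65 x 35 x 30 mm, lying beside the holder. Origin at the centre of its underside. Leave it.
- stop (a point): Middle of the front face of the wooden end block that stops the slab, holder x = 100 mm, y = 0, 15 mm above the table. Same axes as the holder. The block is 28 mm thick, 126 mm wide and 44 mm high; the leaf's root clamp on it is 58 mm high.
Mind the look-alikes: they are no part of the job. There is more than one size of the slab; the one meant has the size given above.

How it is judged:
By the outcome, as a careful person would: the job done as asked, in the order asked, and still so for the second after the job is handed in, with the robot touching nothing.
It also fails if it takes over 42 s, if anything falls off the work surface, if the arm or the gripper's body presses on something with over 40 N, if the wrist force passes 120 N, or if a joint passes its speed limit or range.

## Working session

There is one attempt and no reset: what is moved stays moved. The work goes in short steps, Python scripts to look and compute and a tool call to move; the robot and the scene stay as the last step left them, time stands still between calls to the robot, and variables do not carry over. Pictures are saved under pics/ and viewed, about 8 in all and at most 12, crops included, and the job is handed in when it is done.

Besides the shell and the picture viewer there is one more tool, called after ">>>" as a command line: name --argument value ..., lists and objects as JSON in quotes. jog_arm: Moves the arm, as the interface text tells. Its arguments: {"type":"object","properties":{"increments":{"type":"array","items":{"type":"array","items":{"type":"array","items":{"type":"number"}}}},"force":{"type":"number"}},"required":["increments"]}

```bash
mkdir -p pics
cat > h.py <<'E'
from rig import *
import numpy as np, cv2
def K(p):
    f=200/np.tan(np.radians(p["fovy"])/2); return f
def ray(p,uv):
    f=K(p);T=np.array(p["cam_to_world"]);d=np.array([(uv[0]-p["cx"])/f,(uv[1]-p["cy"])/f,1]);return T[:3,3],T[:3,:3]@d
def at_z(p,uv,z):
    o,d=ray(p,uv);return o+d*(z-o[2])/d[2]
def tri(p1,u1,p2,u2):
    o1,d1=ray(p1,u1);o2,d2=ray(p2,u2)
    s=np.linalg.lstsq(np.c_[d1,-d2],o2-o1,rcond=None)[0]
    a,b=o1+s[0]*d1,o2+s[1]*d2;return (a+b)/2,np.linalg.norm(a-b)
def proj(p,X):
    T=np.array(p["cam_to_world"]);c=T[:3,:3].T@(np.array(X)-T[:3,3]);f=K(p);return [c[0]/c[2]*f+p["cx"],c[1]/c[2]*f+p["cy"]]
def save(p,n): cv2.imwrite("pics/"+n,cv2.cvtColor(p["image"],cv2.COLOR_RGB2BGR))
E
python3 - <<'E'
from h import *
np.set_printoptions(precision=1,suppress=True)
o=get_obs();print(o)
t=get_image("top");s=get_image("side");save(t,"t0.png");save(s,"s0.png")
print(t["cam_to_world"],s["cam_to_world"])
for n in ["holder","slab","slab_well","leaf_tip","stop","jar","dish","sander"]:
    for nm,p in(("top",t),("side",s)):
        print(n,nm,[(np.round(d["uv"],1),round(d["score"],2)) for d in tip_of(n,p)][:4],end=' ')
        print([(d["extent"],round(d["score"],2)) for d in cut_out(n,p)][:3])
E
```

```text
{'t': 0.0, 'q': array([ 0.9,  0.3,  1.5, -0. ,  1.3, -0.2]), 'dq': array([ 0., -0., -0.,  0.,  0., -0.]), 'tau': array([ -0. , -40.2, -25.2,   0.1,   0. ,  -0. ]), 'tool_pos': array([233.8, 469.8, 238.2]), 'tool_rot': array([-0. ,  0.2,  1. , -0. ]), 'wrist_force': array([-0.4, -0.2, -1. ]), 'torque': array([ 0.,  0., -0.]), 'grip_width': 88.52733493138416}
[[   0.    -1.     0.1  408.3]
 [  -1.    -0.     0.   -26.5]
 [  -0.    -0.1   -1.  1145.5]
 [   0.     0.     0.     1. ]] [[   1.    -0.1    0.1  450. ]
 [  -0.1   -0.6    0.8 -837.8]
 [   0.    -0.8   -0.6  699.2]
 [   0.     0.     0.     1. ]]
holder top [(array([351. , 164.7]), 0.91), (array([350.4, 184.8]), 0.44)] [([319.9, 106.8, 66.2, 125.9], 0.61)]
holder side [(array([355.2, 234.3]), 0.8)] [([285.9, 204.9, 132.3, 53.9], 0.78)]
slab top [(array([349.6, 184.8]), 0.85), (array([435.2, 223.7]), 0.71), (array([386.7, 294.2]), 0.58)] [([419.1, 199.5, 35.8, 48.0], 0.89), ([352.2, 249.7, 76.1, 94.8], 0.82), ([324.7, 154.9, 52.7, 62.9], 0.65)]
slab side [(array([300., 308.]), 0.73), (array([329. , 226.9]), 0.64), (array([214. ,
[... 761 characters left out ...]
)] [([318.8, 105.6, 69.9, 123.4], 0.67)]
stop side [(array([397.9, 233.1]), 0.76)] [([287.0, 206.8, 130.0, 49.6], 0.81), ([292.9, 214.9, 107.3, 30.6], 0.69)]
jar top [(array([295.4, 139.6]), 0.69)] [([282.9, 126.1, 19.0, 21.5], 0.94), ([351.8, 112.7, 22.0, 35.3], 0.2)]
jar side [(array([371.8, 194.7]), 0.83)] [([362.7, 168.8, 19.7, 30.1], 0.68)]
dish top [(array([418.4, 153.6]), 0.78)] [([408.7, 137.5, 25.6, 25.6], 0.74), ([328.5, 151.6, 46.8, 70.1], 0.47)]
dish side [(array([378.1, 286. ]), 0.72)] [([364.3, 265.8, 36.9, 31.3], 0.74)]
sander top [(array([278.7, 186.5]), 0.8)] [([266.2, 173.7, 25.8, 24.4], 0.79)]
sander side [(array([325.8, 188.1]), 0.63)] [([316.1, 173.9, 23.7, 22.8], 0.85)]
```

Run:
```python
from h import *
np.set_printoptions(precision=1,suppress=True)
t=get_image("top");s=get_image("side")
a=cv2.resize(t["image"][90:350,250:470],None,fx=2.2,fy=2.2,interpolation=cv2.INTER_CUBIC)
b=cv2.resize(s["image"][160:330,150:430],None,fx=2.8,fy=2.8,interpolation=cv2.INTER_CUBIC)
cv2.imwrite("pics/a.png",a[:,:,::-1]);cv2.imwrite("pics/b.png",b[:,:,::-1])
for n,u,v in [("slab",(349.6,184.8),(329,226.9)),("well",(348,200.8),(317.2,222.1)),("tip",(357.9,144.1),(373,219.9)),("stop",(357.8,124.5),(397.9,233.1)),("holder",(351,164.7),(355.2,234.3))]:
    print(n,*tri(t,u,s,v), at_z(t,u,{"slab":22,"well":36,"tip":38.5,"stop":15,"holder":0}[n]),at_z(s,v,{"slab":22,"well":36,"tip":38.5,"stop":15,"holder":0}[n]))
```

```text
slab [549.2 -97.1  18.8] 9.065390005206917 [553.3 -96.9  22. ] [ 544.2 -101.2   22. ]
well [516.4 -92.7  30.9] 3.6993670994358587 [514.  -92.4  36. ] [517.7 -98.2  36. ]
tip [ 642.9 -114.4   47.4] 5.34361414179241 [ 647.6 -115.3   38.5] [ 642.7 -105.    38.5]
stop [ 701.7 -117.6    5.1] 2.6334966055249076 [ 700.5 -117.    15. ] [ 696.8 -128.1   15. ]
holder [ 605.7 -102.    -5.3] 0.8531222042654468 [ 605.2 -101.7    0. ] [ 604.1 -107.6    0. ]
```

View pics/a.png

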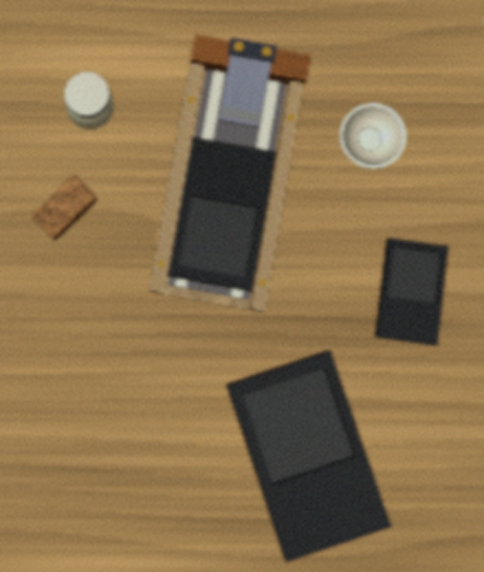

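View pics/b.png

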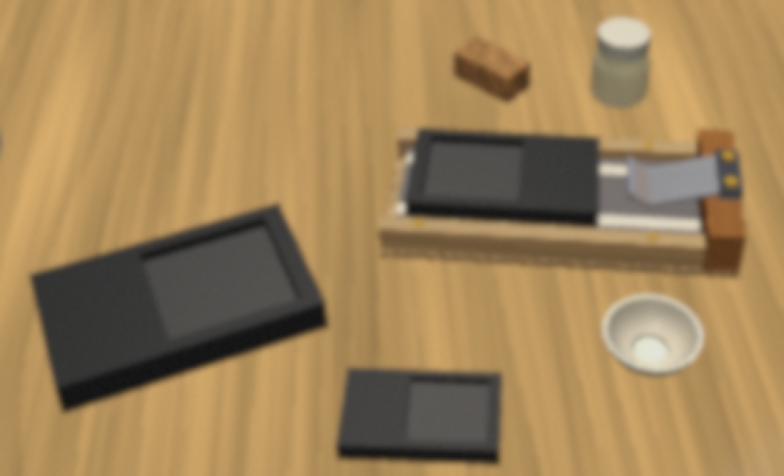

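The slab-like things, in full top-image pixels:
- the slab in the holder at (351,188)
- a small look-alike at (437,222)
- a large look-alike at (389,297)

By the description it is the one in the holder, with its hollow towards the rear and its plain end facing the leaf. The leaf tip is near (359,145), the end block near (364,118), and the jar, dish and cork are all clear of the channel. Next I fit the slab's frame.

```bash
cat >> h.py <<'E'
def slabfit(p,lo,hi,z):
    g=p["image"].max(2)[lo[1]:hi[1],lo[0]:hi[0]]
    m=cv2.resize(g,None,fx=4,fy=4,interpolation=cv2.INTER_CUBIC)<60
    n,l,st,c=cv2.connectedComponentsWithStats(cv2.morphologyEx(m.astype(np.uint8),cv2.MORPH_CLOSE,np.ones((9,9))))
    k=1+st[1:,4].argmax();pts=np.argwhere(l==k)[:,::-1]
    W=np.array([at_z(p,((u+.5)/4-.5+lo[0],(v+.5)/4-.5+lo[1]),z)[:2] for u,v in cv2.convexHull(pts.astype(np.int32))[:,0]],np.float32)
    return cv2.minAreaRect(W)
E
python3 - <<'E'
from h import *
np.set_printoptions(precision=2,suppress=True)
t=get_image("top")
print(slabfit(t,(318,146),(385,226),43))
print("px", [t["image"][r,c].tolist() for r,c in((175,352),(200,348),(165,340))])
o=get_obs();w,x,y,z=o["tool_rot"];print(o["tool_rot"],np.degrees(np.arctan2(2*(x*y+w*z),1-2*(y*y+z*z))))
s=get_image("side")
th=np.radians(-10.1);X=np.array([np.cos(th),np.sin(th)])
for n,u,z in [("top tip",(357.9,144.1),38.5),("stop",(357.8,124.5),15),("hold",(351,164.7),0)]: print(n,at_z(t,u,z))
for n,u,z in [("leaf tip",(373,219.9),38.5),("stop",(397.9,233.1),15)]:print(n,at_z(s,u,z))
# visual edges from crops: slab top corners in the side view (crop/2.8+150/160)
for u in [(412,130),(598,138),(598,215),(405,205)]: print("side corner",at_z(s,(u[0]/2.8+150,u[1]/2.8+160),43))
for u in [(173,272),(252,285),(275,152),(195,138)]: print("top corner",at_z(t,(u[0]/2.2+250,u[1]/2.2+90),43))
E
```

```text
((546.10595703125, -98.15202331542969), (87.36299896240234, 150.8458709716797), 80.04399871826172)
px [[32, 35, 37], [55, 55, 53], [35, 38, 37]]
[-0.    0.23  0.97 -0.  ] 153.5427357019509
top tip [ 647.57 -115.31   38.5 ]
stop [ 700.55 -117.     15.  ]
hold [ 605.19 -101.68    0.  ]
leaf tip [ 642.74 -105.03   38.5 ]
stop [ 696.8  -128.11   15.  ]
side corner [475.8 -47.8  43. ]
side corner [626.84 -71.86  43.  ]
side corner [ 611.15 -161.73   43.  ]
side corner [ 465.43 -137.28   43.  ]
top corner [483.33 -47.36  43.  ]
top corner [ 470.27 -130.06   43.  ]
top corner [ 611.36 -154.72   43.  ]
top corner [625.88 -70.01  43.  ]
```

>>> jog_arm --increments '[[[-0.05, -0.037, 0, -4, 0], [-0.1, -0.075, 0.01, -8, 0], [-0.15, -0.112, 0.02, -12, 0], [-0.2, -0.15, 0.03, -16.5, 0], [-0.25, -0.187, 0.04, -16.5, 0], [-0.3, -0.225, 0.055, -16.5, 0], [-0.35, -0.262, 0.07, -16.5, 0], [-0.4, -0.3, 0.085, -16.5, 0], [-0.45, -0.335, 0.1, -16.5, 0], [-0.49, -0.365, 0.13, -16.5, 0], [-0.508, -0.378, 0.148, -16.5, 0], [-0.508, -0.378, 0.148, -16.5, 0], [-0.508, -0.378, 0.148, -16.5, 0], [-0.508, -0.378, 0.148, -16.5, 0]]]'

```text
t: 3.65
tool_pos: [520.4, -93.8, 91.7]
tool_rot: [0.001, 0.086, 0.996, -0.0]
wrist_force: [0.1, -0.5, -0.1]
grip_width: 0.3
```

Run:
```python
from h import *
s=get_image("side");t=get_image("top");o=get_obs();print(o["wrist_force"])
print("tcp px",proj(s,o["tool_pos"]),"below at z36",proj(s,[520.4,-93.8,36]))
im=s["image"].copy()
q=np.radians(-10);X=np.array([np.cos(q),np.sin(q),0]);Y=np.array([-X[1],X[0],0]);c=np.array([546,-99,43.])
big=cv2.resize(im[180:270,270:430],None,fx=5,fy=5,interpolation=cv2.INTER_CUBIC)
def P(p,w): u=proj(p,w);return int((u[0]+.5-270)*5),int((u[1]+.5-180)*5)
R=lambda cx,l,w,z:[c*[1,1,0]+[0,0,z]+X*(cx+a*l)+Y*b*w for a,b in((-1,-1),(1,-1),(1,1),(-1,1))]
for r,col in((R(0,75,45,43),(255,0,0)),(R(-25,38,36,43),(0,255,0))):
    cv2.polylines(big,[np.array([P(s,w) for w in r])],True,col,1)
cv2.circle(big,P(s,o["tool_pos"]),4,(255,255,0),1)
cv2.imwrite("pics/c.png",big[:,:,::-1])
```

```text
[ 0.1788698  -0.01942828  0.06657782]
tcp px [np.float64(318.2657686352652), np.float64(201.61506000850926)] below at z36 [np.float64(318.2156361947385), np.float64(220.72000315123043)]
```

View pics/c.png

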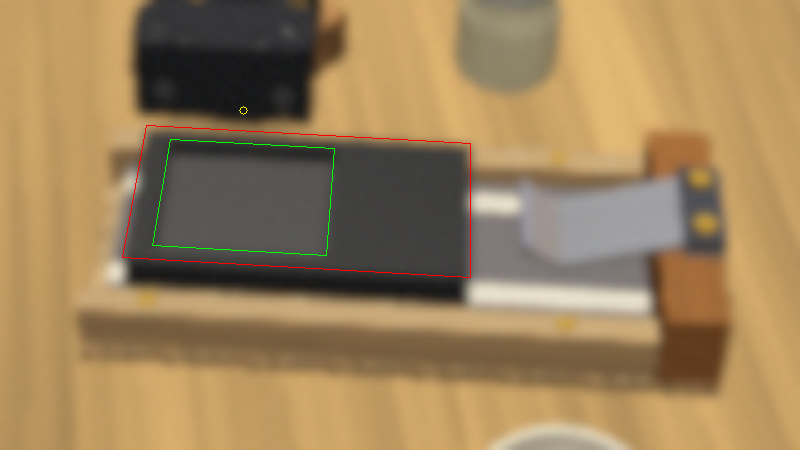

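The picture shows the slab outline (red) and hollow (green) fitting the slab within about 2 mm: hollow at crop (245,195), leaf tip at (525,215). The gripper body hides the closed fingers, and the TCP is above the hollow. Next I lower it.

>>> jog_arm --increments '[[[-0.006, -0.002, 0.015, 0, 0], [-0.012, -0.002, 0.03, 0, 0], [-0.012, -0.002, 0.042, 0, 0], [-0.012, -0.002, 0.049, 0, 0], [-0.012, -0.002, 0.052, 0, 0], [-0.012, -0.002, 0.054, 0, 0], [-0.012, -0.002, 0.056, 0, 0], [-0.012, -0.002, 0.057, 0, 0], [-0.012, -0.002, 0.058, 0, 0], [-0.012, -0.002, 0.058, 0, 0]]]'

```text
t: 5.0
tool_pos: [532.1, -98.2, 34.0]
tool_rot: [0.001, 0.086, 0.996, -0.0]
wrist_force: [-1.8, 0.4, 6.3]
grip_width: 0.4
```

>>> jog_arm --increments '[[[0, 0, 0.002, 0, 0], [0, 0, 0.004, 0, 0], [0, 0, 0.005, 0, 0], [0, 0, 0.006, 0, 0], [0, 0, 0.006, 0, 0], [0, 0, 0.006, 0, 0]]]'

```text
t: 5.75
tool_pos: [532.2, -98.2, 28.9]
tool_rot: [0.001, 0.086, 0.996, -0.0]
wrist_force: [-5.5, 1.7, 11.3]
grip_width: 0.6
```

>>> jog_arm --increments '[[[0, 0, 0.002, 0, 0], [0, 0, 0.0025, 0, 0], [0, 0, 0.0025, 0, 0]]]'

```text
t: 6.12
tool_pos: [532.4, -98.3, 27.5]
tool_rot: [0.001, 0.086, 0.996, -0.001]
wrist_force: [-5.1, 1.4, 12.6]
grip_width: -0.1
```

>>> jog_arm --increments '[[[-0.003, 0, 0.0015, 0, 0], [-0.006, 0, 0.0015, 0, 0], [-0.01, 0, 0.0015, 0, 0], [-0.013, 0, 0.0015, 0, 0], [-0.016, 0, 0.0015, 0, 0], [-0.018, 0, 0.0015, 0, 0], [-0.02, 0, 0.0015, 0, 0], [-0.02, 0, 0.0015, 0, 0]]]'

```text
t: 7.12
tool_pos: [552.7, -102.0, 27.4]
tool_rot: [0.002, 0.086, 0.996, -0.001]
wrist_force: [-3.3, 0.7, 12.8]
grip_width: 0.5
```

Run:
```python
from h import *
s=get_image("side");t=get_image("top");o=get_obs();print(o["wrist_force"],o["tool_pos"])
a=cv2.resize(s["image"][180:270,270:430],None,fx=4,fy=4,interpolation=cv2.INTER_CUBIC)
b=cv2.resize(t["image"][100:240,300:400],None,fx=3.6,fy=3.6,interpolation=cv2.INTER_CUBIC)[-360:] if 0 else cv2.resize(t["image"][100:230,310:396],(238,360),interpolation=cv2.INTER_CUBIC)
cv2.imwrite("pics/d.png",np.hstack([a[:,:560],b])[:,:,::-1])
```

```text
[-3.6999201   0.63175098 12.9714978 ] [ 552.65497506 -101.98593398   27.42508804]
```

View pics/d.png

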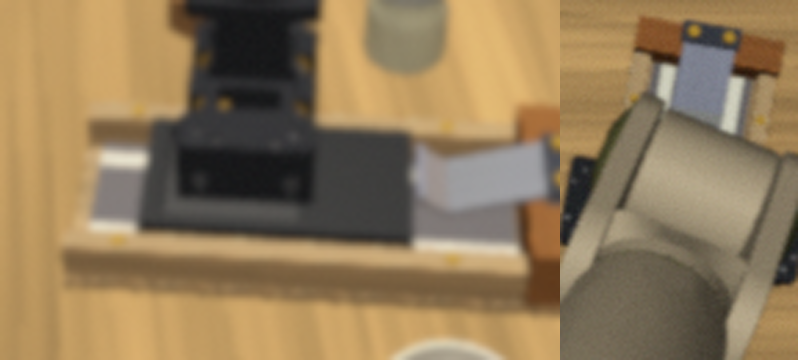

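The picture shows the slab carried forward about 20 mm by friction. Its front edge at (412,185) is just at the leaf tip (412,175), with the bed down, and the forces are low. I carry on.

>>> jog_arm --increments '[[[-0.003, 0, 0.0016, 0, 0], [-0.006, 0, 0.0016, 0, 0], [-0.009, 0, 0.0016, 0, 0], [-0.012, 0, 0.0016, 0, 0], [-0.015, 0, 0.0016, 0, 0], [-0.018, 0, 0.0016, 0, 0], [-0.02, 0, 0.0016, 0, 0], [-0.02, 0, 0.0016, 0, 0]]]'

```text
t: 8.22
tool_pos: [571.3, -105.3, 27.3]
tool_rot: [0.001, 0.086, 0.996, -0.001]
wrist_force: [-13.6, 2.1, 21.3]
grip_width: 0.5
```

Run:
```python
from h import *
s=get_image("side");o=get_obs();print(o["wrist_force"],o["tool_pos"])
a=cv2.resize(s["image"][180:270,270:430],None,fx=5,fy=5,interpolation=cv2.INTER_CUBIC)
cv2.imwrite("pics/e.png",a[:,:,::-1])
```

```text
[-12.29741024   1.54764069  20.56187282] [ 571.31296369 -105.2680516    27.35541457]
```

View pics/e.png

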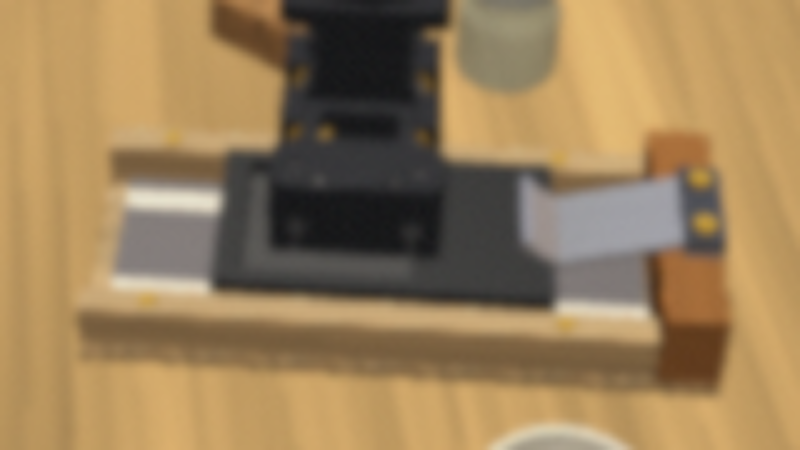

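The slab's front edge (552,230) has passed under the tip (520,210) and is at the heel. I continue.

>>> jog_arm --increments '[[[-0.004, 0, 0.001, 0, 0], [-0.007, 0, 0.001, 0, 0], [-0.01, 0, 0.001, 0, 0], [-0.013, 0, 0.001, 0, 0], [-0.016, 0, 0.001, 0, 0], [-0.019, 0, 0.001, 0, 0], [-0.022, 0, 0.001, 0, 0], [-0.025, 0, 0.001, 0, 0], [-0.025, 0, 0.001, 0, 0]]]'

```text
t: 9.4
tool_pos: [595.7, -109.5, 27.4]
tool_rot: [0.0, 0.086, 0.996, -0.001]
wrist_force: [-6.6, 1.6, 11.7]
grip_width: 0.5
```

>>> jog_arm --increments '[[[-0.003, 0, 0.0012, 0, 0], [-0.006, 0, 0.0012, 0, 0], [-0.009, 0, 0.0012, 0, 0], [-0.012, 0, 0.0012, 0, 0], [-0.014, 0, 0.0012, 0, 0], [-0.014, 0, 0.0012, 0, 0]]]'

```text
t: 10.15
tool_pos: [609.3, -111.9, 27.4]
tool_rot: [0.0, 0.086, 0.996, -0.001]
wrist_force: [-7.5, 1.5, 12.3]
grip_width: 0.3
```

Run:
```python
from h import *
s=get_image("side");o=get_obs();print(o["wrist_force"],o["tool_pos"])
a=cv2.resize(s["image"][180:270,270:430],None,fx=5,fy=5,interpolation=cv2.INTER_CUBIC)
cv2.imwrite("pics/f.png",a[:,:,::-1])
```

```text
[-7.39561589  1.61192077 12.60511636] [ 609.29724366 -111.87563266   27.40980577]
```

View pics/f.png

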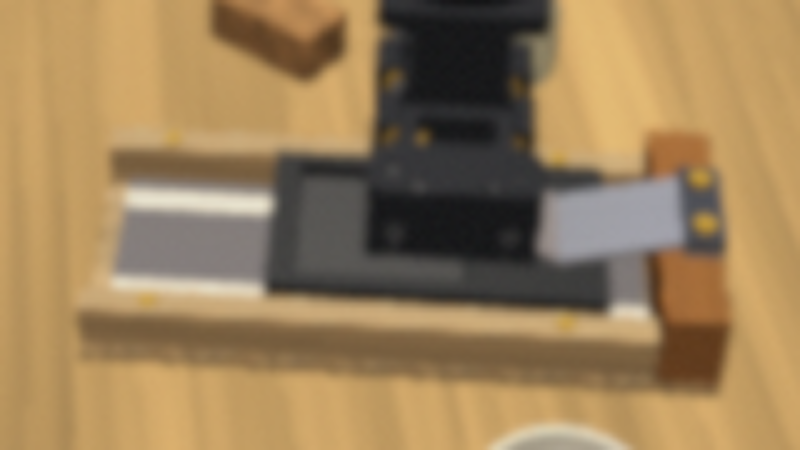

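Slab front edge at (607,235), end block face at about (650,240), so roughly 19 mm remain.

>>> jog_arm --increments '[[[-0.003, 0, 0.0012, 0, 0], [-0.006, 0, 0.0012, 0, 0], [-0.009, 0, 0.0012, 0, 0], [-0.012, 0, 0.0012, 0, 0], [-0.015, 0, 0.0012, 0, 0], [-0.017, 0, 0.0012, 0, 0], [-0.017, 0, 0.0012, 0, 0]]]'

```text
t: 11.08
tool_pos: [625.8, -114.8, 27.4]
tool_rot: [-0.0, 0.085, 0.996, -0.001]
wrist_force: [-6.5, 1.8, 11.7]
grip_width: 0.6
```

>>> jog_arm --increments '[[[-0.002, 0, 0.0012, 0, 0], [-0.004, 0, 0.0012, 0, 0], [-0.006, 0, 0.0012, 0, 0], [-0.006, 0, 0.0012, 0, 0]]]'

```text
t: 11.58
tool_pos: [629.7, -115.4, 27.4]
tool_rot: [-0.003, 0.085, 0.996, -0.001]
wrist_force: [-19.0, 1.9, 20.2]
grip_width: 0.5
```

Run:
```python
from h import *
s=get_image("side");o=get_obs();print(o["wrist_force"],o["tool_pos"])
a=cv2.resize(s["image"][180:270,270:430],None,fx=5,fy=5,interpolation=cv2.INTER_CUBIC)
cv2.imwrite("pics/g.png",a[:,:,::-1])
```

```text
[-18.33457319   3.93190719  19.32550177] [ 629.69423199 -115.38157754   27.35870837]
```

View pics/g.png

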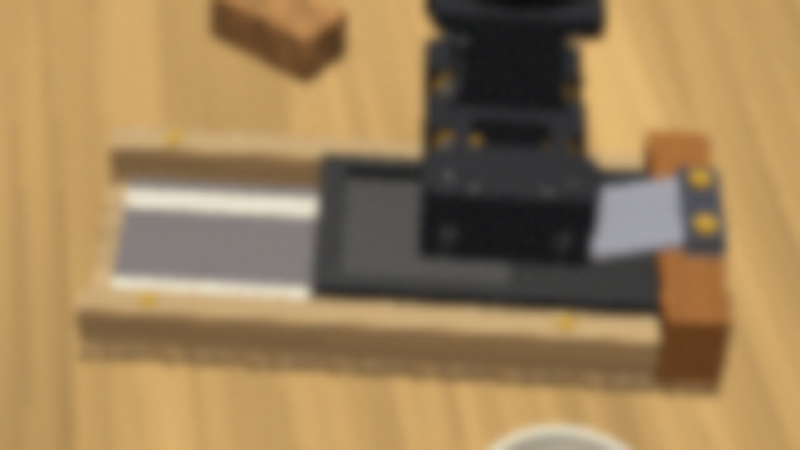

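The slab's front (658,270) meets the end block, and the force has jumped. A short firmer push will confirm it is home.

>>> jog_arm --increments '[[[-0.003, 0, 0.0014, 0, 0], [-0.0035, 0, 0.0014, 0, 0], [-0.0035, 0, 0.0014, 0, 0]]]'

```text
t: 12.0
tool_pos: [629.8, -115.4, 27.4]
tool_rot: [-0.008, 0.085, 0.996, -0.0]
wrist_force: [-27.7, 4.1, 26.5]
grip_width: 0.1
```

>>> jog_arm --increments '[[[-0.001, 0, 0, 0, 0], [-0.0005, 0, -0.001, 0, 0], [-0.0005, 0, -0.003, 0, 0], [0, 0, -0.005, 0, 0], [0.002, 0, -0.007, 0, 0], [0.006, 0, -0.009, 0, 0], [0.012, 0, -0.014, 0, 0], [0.014, 0, -0.03, 0, 0], [0.014, 0, -0.06, 0, 0], [0.014, 0, -0.09, 0, 0], [0.03, 0, -0.12, 0, 0], [0.08, 0, -0.15, 0, 0], [0.13, 0, -0.18, 0, 0], [0.18, 0, -0.2, 0, 0], [0.23, 0, -0.2, 0, 0], [0.26, 0, -0.2, 0, 0], [0.26, 0, -0.2, 0, 0], [0.26, 0, -0.2, 0, 0]]]'

```text
t: 14.25
tool_pos: [377.5, -71.9, 232.3]
tool_rot: [-0.007, 0.085, 0.996, -0.001]
wrist_force: [-0.3, 0.5, -0.3]
grip_width: 0.5
```

Run:
```python
from h import *
s=get_image("side");t=get_image("top");o=get_obs();print(o["wrist_force"],o["tool_pos"])
for n in("jar","dish","sander"): print(n,[ (d["uv"],d["score"]) for d in tip_of(n,s)][:1],[ (d["uv"],d["score"]) for d in tip_of(n,t)][:1])
a=cv2.resize(s["image"][180:270,270:430],None,fx=5,fy=5,interpolation=cv2.INTER_CUBIC)
cv2.imwrite("pics/i.png",a[:,:,::-1])
```

```text
[ 0.50268244 -0.62452692  0.25884172] [377.52323751 -71.81670756 231.73193822]
jar [([371.9, 193.5], 0.89)] [([291.8, 138.8], 0.62)]
dish [([382.1, 284.2], 0.95)] [([419.2, 153.0], 0.96)]
sander [([327.4, 188.3], 0.9)] [([278.6, 186.7], 0.75)]
```

View pics/i.png

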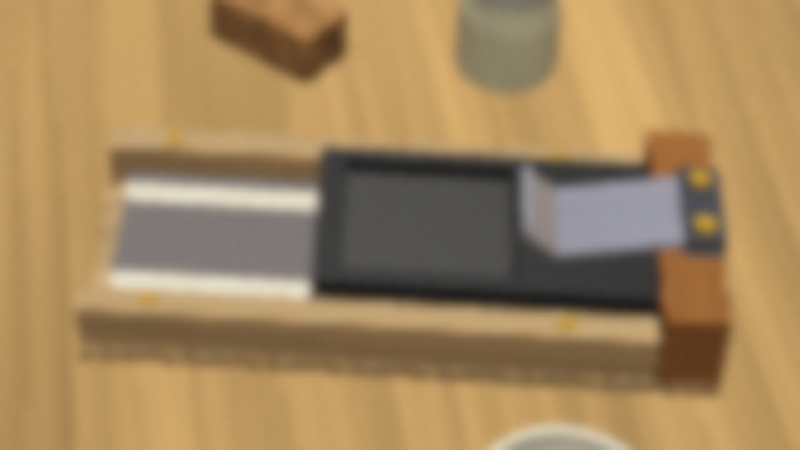

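The slab rests against the end block (658,270) and has not crept back: its rear edge is still at about (318,220). The leaf lies on its plain part (550,220), and the arm is clear.

```bash
python3 -c "
from rig import *
print(sign_off())"
```

```text
the job is handed in; nothing more can be done
None
```

The slab is home against the end block with the leaf spring lying on its plain end, and I've handed the job in. It took about 14 s of the 42 s allowed.

I pressed the slab down about 8.5 mm with the closed fingertips in its hollow. I kept it down while pushing it under the leaf until it stopped. A firmer push of about 28 N then moved it no further. I eased the push off, lifted the fingers straight up and backed clear.

**Last checks:**
- **Slab:** in the final picture its front end is at the block, and its rear edge had not crept back after I let go.
- **Arm:** it is clear, with wrist force near zero.
- **Jar, dish and cork block:** within about 4 px of where they were detected at the start, about what the detector's own error would give.

**Not measured:**
- **Leaf angle:** I judged the leaf's hold only from the picture.
- **Bed depth:** this comes from the fingertip height and the force, not from a direct reading.

The top and side cameras disagreed by up to about 10 mm on some of the detected points at the start, so I steered by fitting the slab's outline and by the forces.

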